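# Vent the vacuum chamber and crack its lid

## Task

Take the yellow-handled stylus out of its blue holder block and, with its tip, press the green vent valve at the front of the vacuum chamber and then the orange one, each nearly all the way down for a moment with the lid still shut. Hang the stylus back in its holder, then take the lid by its black bar handle, pull until the sticky seal lets go, and finish while still holding the lid slightly open, with its front edge about 3 cm up, never letting it swing wide open. Leave the dishes, bottle and slide box where they are.

Things in the scene. Friction and masses are not known exactly. Their poses are not given: they have to be found in the camera images.
- chamber: fixed low white vacuum chamber, 200 x 260 x 70 mm high (x, y, z), with six dishes shut inside; origin at the centre of its underside; +x points from its front (vent ledge, towards the robot) to its hinge side, z up. In front it carries an aluminium ledge 60 mm high, 220 mm long in y, from x = -160 to -100 mm, on which the two vent valves stand
- lid_angle (a joint): opening angle of the lid (rad): 0 shut, grows as the front edge rises (range 0 to 1.3). The seal sticks: besides the lid's weight (about 2 to 4 N at the handle) it takes a further 12 to 17 N of upward pull at the handle to break, within about the first 6 mm of rise, then the seal gives way suddenly and only the weight is left. A lid let go falls shut. Front edge 30 mm up is about 0.15 rad
- lid: grey-framed clear lid of the chamber, 205 x 270 x 12 mm, 0.45 kg nominal, top 82 mm above the table when shut; origin on the hinge line at its underside; its -x runs to the front edge, y along the hinge
- lid_handle (a point): middle of the lid's black round bar handle: bar 14 mm in diameter, 100 mm long along y of the lid, its axis 34 mm above the lid's top face and 116 mm above the table when shut, on two thin posts at 42 mm either side of the middle; 30 mm behind the front edge, 175 mm in front of the hinge line; moves with the lid
- lid_front (a point): middle of the lid's front edge, on its underside; 70 mm above the table when shut
- lid_hinge (a point): middle of the hinge line (fixed, along y of the chamber), 70 mm above the table
- green_vent (a joint): how far the green vent valve is pressed in (m): 0 out, 0.006 fully down; springs back; 1.5 N to start, 5 N fully down
- green_vent_top (a point): centre of the top face of the green valve cap, 18 mm in diameter, in a dark round housing 34 mm across; about 78 mm above the table when out; it is 137 mm in front of the chamber's centre and 80 mm to one side; green and orange may be either way round; moves down with the cap
- green_vent_base: the green vent valve: dark round housing 34 mm across, 12 mm high, fixed on the chamber's ledge, with the green cap in it; origin at the centre of its underside
- orange_vent (a joint): how far the orange vent valve is pressed in (m): same as the green
- orange_vent_top (a point): centre of the top face of the orange valve cap; same as the green, on the other side
- orange_vent_base: the orange vent valve, same as the green
- stylus: loose stylus, 60 g, upright: steel shaft 8 mm thick from the tip to 45 mm, dark collar 26 mm in diameter from 45 to 51 mm, yellow square handle 18 x 18 mm (flats along its x and y) from 51 to 111 mm above the tip; origin at the tip, z up along the stylus. It hangs in the holder by its collar, tip 10 mm above the table
- stylus_tip (a point): point of the stylus (its lower end, same place as the stylus origin)
- holder: fixed blue holder block, 70 x 70 x 55 mm, with one upright through hole of 15 mm in the middle; origin at the centre of its underside
- holder_hole (a point): centre of the hole's mouth on the top face of the holder, 55 mm above the table
- dish_a: loose clear dish, 62 mm across, 16 mm high, to be left alone; origin at the centre of its underside
- dish_b: second such dish, to be left alone
- reagent: loose amber bottle, 50 mm across, 110 mm high, to be left alone; origin at the centre of its underside
- slide_box: loose blue slide box, 90 x 50 x 32 mm, to be left alone; origin at the centre of its underside
Not all that is in view belongs to the job. Of the things like the stylus, leave any that is purple, red or white; of the rest the smaller one is meant.

How it is judged:
On the way, in this order (a step that is already met when the one before it is completed fails the run):
1. the green vent is pressed down by the stylus tip, lid shut (value of joint green_vent above 0.003 m and distance between stylus_tip and green_vent_top below 0.012 m and contact force between stylus and green_vent_base above 0.5 N and value of joint lid_angle below 0.02 rad), for 0.1 s.
2. then the orange vent is pressed down by the stylus tip, lid shut (value of joint orange_vent above 0.003 m and distance between stylus_tip and orange_vent_top below 0.012 m and contact force between stylus and orange_vent_base above 0.5 N and value of joint lid_angle below 0.02 rad), for 0.1 s.
3. the stylus hangs in its holder again, let go, lid still shut (horizontal distance between stylus_tip and holder_hole below 0.008 m and z of stylus_tip in the frame of holder_hole below -0.041 m and angle between stylus's own z axis and vertical below 0.1 rad and contact force between the fingers and stylus below 0.1 N and value of joint lid_angle below 0.02 rad), for 0.1 s.
At the end, for the whole second after the job is handed in: The fingers hold the lid, at rest (under 0.05 rad/s), with its front edge about 15 to 46 mm up (lid angle 0.075 to 0.225 rad); the stylus hangs in its holder, collar down on the block (within 4 mm), within 8 mm of the hole's axis and upright within 0.1 rad (value of joint lid_angle between 0.075 and 0.225 rad and velocity of joint lid_angle between -0.05 and 0.05 rad/s and contact force between the fingers and lid above 0.5 N and horizontal distance between stylus_tip and holder_hole below 0.008 m and z of stylus_tip in the frame of holder_hole below -0.041 m and angle between stylus's own z axis and vertical below 0.1 rad); the arm keeps its last pose, push and grip.
It fails at once if the lid swings wide open (beyond 0.4 rad, front edge 80 mm up) (value of joint lid_angle above 0.4 rad).
It fails at once if a dish, the bottle or the slide box is moved by more than 20 mm (distance of any of dish_a, dish_b, reagent, slide_box from where it was at the start of the episode above 0.02 m).
It also fails if it takes over 59 s, if anything falls off the work surface, if the arm or the gripper's body presses on something with over 40 N, if the wrist force passes 120 N, or if a joint passes its speed limit or range.

## Robot

A 6-joint arm with a two-finger parallel gripper is mounted at the origin on the work surface. World frame = base frame: x ahead of the robot, y to its left, z up, the work surface at z = 0. Lengths are in m, angles in rad, forces in N, time in s.
With the tool pointing down it reaches from about 0.3 to 0.775 m from the base axis. Payload 14.6 kg.
Tool frame: the origin (TCP) lies midway between the tips of the shut fingers; the grasp point (between the pads) lies 19 mm behind it; z points along the fingers, y is the line along which they close (so a half turn about z gives the same grasp; the last joint's range is limited). The gripper opens to 94 mm and grips with 3 to 60 N. Pads are 16 mm wide; open, the fingers measure 119 mm over their backs; the gripper's body (75 mm by 177 mm) begins 78 mm behind the grasp point.
Start: joints at [-1.322, 0.3, 1.521, -0, 1.321, -0.067], TCP at [0.171, -0.523, 0.205] pointing down, gripper open.
Joint ranges: [-3.03, 3.03], [-0.79, 2.21], [0.23, 2.52], [-1.04, 4.18], [0, 3.07], [-2.55, 2.55]. Speed limits (rad/s): [2.22, 2.22, 2.57, 3.14, 3.14, 3.14].

## Interface

Orientations are given as [roll, pitch, yaw] about the fixed x, y, z axes, in that order (R = Rz(yaw) Ry(pitch) Rx(roll)).
In Python, from station import * gives the robot as it stands.
- The arm moves only by the tool send_rows, never from a script. Its argument "targets" is a list of rows, each an object of numbers: "x", "y", "z": the shift along the world's x, y, z in units of 0.2 m (1.0 is 0.2 m); "spin": the turn about the world's z in units of pi/2 rad (1.0 is pi/2 rad); "claw": the finger opening in mm, from 0 to 94. A call has 1 to 20 rows; each row shifts and turns the commanded pose from where the row before left it; what a row does not reach is not made up. A row lasts 1/10 s, in which the tool goes at most 50 mm and 8.59 degrees, less where a joint would pass 70% of its speed; a pose out of reach is approached as far as the arm can. A call with a number of a shift or a turn outside -1 to 1 is refused whole. A call with a gripper value outside its range is refused whole. The fingers move at their own pace and stop on an object; "force" is the grip in N (left out, the last holds). Time passes only in rows, so rows that do not move let the fingers close. It gives the time, the measured TCP pose, the force, the opening and the grip force at its end, in the units of the state.
- get_obs(): the state, without advancing time (a new reading comes with each control period).
- camera(name): name is "scene" or "top" or "wrist"; returns the picture (420x560x3 uint8, blue, green, red); there is no depth.
- camera_model(name): a dict with "fovy" (degrees; the focal length in pixels is half the picture's height over the tangent of half this angle, whatever the lens; pixels are square), "cx", "cy" (the principal point, pixels), "T" (4x4, takes a point from camera to world coordinates). Camera axes: x right, y down, z forward; pixel columns grow to the right and rows downward; lengths in m; the calibration is good to about 2 mm. The wrist camera is an equidistant fisheye: a pixel r from the principal point sees the ray r / f radians off the axis. A picture is of the moment at which its call begins: read the wrist's pose just before it. camera_model takes no time and is no camera call; for the wrist camera it gives the pose at the moment of the call.
- hand_in(): hands the job in; it is judged then, once.
The state is a dict: "time_s": time; "qpos": joint angles; "joint_vel": joint speeds; "tau": joint torques, N m; "ee_pos": TCP position; "eef_rot": TCP orientation; "force": force on the tool from outside, world axes, zero at the start; "moment": the same for the moment, N m; "grip_width": finger opening in m; "grip_force": force on a finger pad.
Only numpy, scipy, OpenCV 4.12 (cv2) and the standard library are available. Lean on these libraries where they do the work, as an engineer would, in place of code of your own. Each camera call takes 0.05 s, during which the arm holds its last target. There are 200 camera calls.

## Working session

There is one attempt and no reset: what is moved stays moved. The work goes in short steps, Python scripts to look and compute and a tool call to move; the robot and the scene stay as the last step left them, time stands still between calls to the robot, and variables do not carry over. Pictures are saved under pics/ and viewed, at most 10 in all, crops included, and the job is handed in when it is done.

Besides the shell and the picture viewer there is one more tool, called after "Request:" by a JSON object that holds its "name" and its "arguments", one argument or row to a line. send_rows: Moves the arm, as the interface text tells. Its arguments: {"type":"object","properties":{"targets":{"type":"array"},"force":{"type":"number"}},"required":["targets"]}

```bash
mkdir -p pics; cat > h.py <<'E'
from station import *
import numpy as np, cv2
def ray(m,u,v,fish=False):
    f=210/np.tan(np.radians(m["fovy"])/2); d=np.array([u-m["cx"],v-m["cy"]],float)
    if fish:
        r=np.hypot(*d); t=r/f; c=np.array([*(d/max(r,1e-9)*np.sin(t)),np.cos(t)])
    else: c=np.array([d[0]/f,d[1]/f,1.])
    T=np.array(m["T"]); return T[:3,3],T[:3,:3]@c
def plane(m,u,v,z,fish=False):
    o,d=ray(m,u,v,fish); return o+d*(z-o[2])/d[2]
def proj(m,p):
    T=np.array(m["T"]); c=T[:3,:3].T@(np.array(p)-T[:3,3]); f=210/np.tan(np.radians(m["fovy"])/2)
    return c[:2]/c[2]*f+[m["cx"],m["cy"]]
E
python3 - <<'E'
from h import *
for n in("top","scene"):
    cv2.imwrite(f"pics/{n}0.png",camera(n)); m=camera_model(n); print(n,m["fovy"],m["cx"],m["cy"],np.round(m["T"],3).tolist())
print(get_obs())
E
```

```text
top 53.591432624238244 273.7805521540194 207.07076021068298 [[0.019, -0.992, 0.122, 0.408], [-1.0, -0.019, -0.004, -0.03], [0.006, -0.122, -0.993, 1.236], [0.0, 0.0, 0.0, 1.0]]
scene 52.70392491538623 281.22836877226337 205.72847590741242 [[-0.642, 0.554, -0.531, 1.16], [0.767, 0.456, -0.451, 0.442], [-0.008, -0.697, -0.717, 0.903], [0.0, 0.0, 0.0, 1.0]]
{'time_s': 0.1, 'qpos': array([-1.32159741e+00,  3.00430818e-01,  1.52149293e+00,  5.17694018e-05,
        1.32068833e+00, -6.66124032e-02]), 'joint_vel': array([-0.00112015, -0.00253045, -0.00126755, -0.00169745,  0.00112251,
        0.00199898]), 'tau': array([ 9.89371911e-04, -5.32648265e+01, -3.53284764e+01,  7.09819794e-02,
        2.35219690e-02, -7.33900970e-05]), 'ee_pos': array([ 0.17077221, -0.52258336,  0.20494571]), 'eef_rot': array([-3.14057882e+00, -1.17890876e-04,  3.15798417e-01]), 'force': array([ 0.50251023, -0.33758407,  0.22907606]), 'moment': array([ 0.02320851, -0.00845311, -0.02040038]), 'grip_force': 0.0, 'grip_width': 0.09438032968224035}
```

View pics/top0.png

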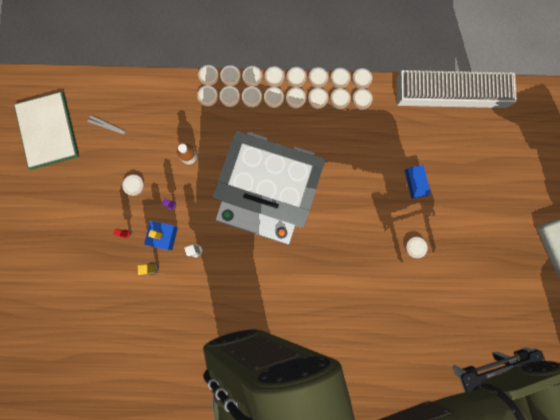

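View pics/scene0.png

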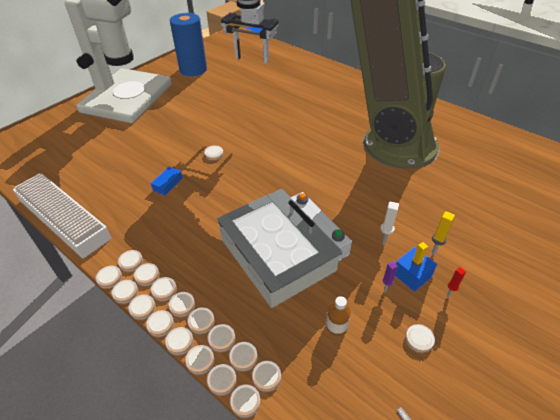

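The top view shows the chamber with the green valve at (228,215), the orange valve at (282,232) and the handle bar at (261,201). The blue holder is at (161,236) with a small yellow stylus in it. A bigger yellow decoy is at (148,269), red at (122,233), purple at (168,204) and white at (193,251). The scene view agrees: holder (415,268), stylus (420,252).

```bash
cat > m.py <<'E'
from h import *
R={"yellow":((18,120,90),(35,255,255)),"green":((45,60,30),(90,255,255)),"orange":((5,170,120),(14,255,255)),"blue":((105,150,60),(125,255,255)),"purple":((128,90,40),(160,255,255)),"red":((174,170,80),(180,255,255)),"red2":((0,200,80),(3,255,255))}
def blobs(im,c,amin=12):
    k=cv2.inRange(cv2.cvtColor(im,cv2.COLOR_BGR2HSV),*R[c]); n,l,s,ce=cv2.connectedComponentsWithStats(k)
    return [(s[i].tolist(),ce[i].round(1).tolist()) for i in range(1,n) if s[i][4]>=amin],l
E
python3 - <<'E'
from m import *
for n in("top","scene"):
    im=cv2.imread(f"pics/{n}0.png"); m=camera_model(n)
    for c in R:
        for s,ce in blobs(im,c)[0]: print(n,c,s,ce,plane(m,*ce,.078).round(3)[:2],plane(m,*ce,.11).round(3)[:2])
m=camera_model("top")
print("handle",plane(m,261,201,.116),plane(m,244,195,.116),plane(m,278,207,.116))
im=np.hstack([cv2.resize(cv2.imread("pics/top0.png")[170:290,100:220],(480,480),interpolation=2),cv2.resize(cv2.imread("pics/scene0.png")[180:300,360:480],(480,480),interpolation=2)])
cv2.imwrite("pics/c1.png",cv2.resize(im,(800,400)))
E
```

```text
top yellow [149, 230, 13, 9, 76] [154.7, 234.1] [0.468 0.295] [0.466 0.286]
top yellow [137, 264, 19, 11, 183] [145.5, 268.9] [0.372 0.315] [0.373 0.305]
top green [29, 92, 49, 77, 223] [62.8, 139.1] [0.734 0.571] [0.725 0.554]
top green [224, 211, 7, 7, 41] [227.0, 214.2] [0.527 0.096] [0.524 0.092]
top orange [177, 150, 16, 10, 93] [185.8, 154.9] [0.695 0.218] [0.687 0.211]
top orange [279, 229, 6, 7, 30] [281.2, 232.0] [ 0.48  -0.057] [ 0.478 -0.056]
top orange [117, 236, 12, 3, 13] [122.4, 237.0] [0.458 0.384] [0.457 0.372]
top blue [406, 166, 24, 32, 551] [417.3, 181.4] [ 0.631 -0.44 ] [ 0.625 -0.429]
top blue [145, 221, 32, 28, 515] [161.9, 235.4] [0.465 0.274] [0.463 0.266]
top purple [162, 199, 14, 11, 100] [168.7, 203.8] [0.554 0.26 ] [0.55  0.252]
top red2 [114, 229, 16, 9, 95] [121.6, 232.9] [0.47  0.387] [0.468 0.375]
scene yellow [229, 23, 17, 4, 31] [235.8, 24.5] [-0.217 -0.994] [-0.164 -0.938]
scene yellow [434, 211, 21, 31, 356] [443.9, 225.9] [0.338 0.293] [0.37  0.299]
scene yellow [413, 242, 16, 23, 200] [420.2, 252.3] [0.455 0.286] [0.482 0.292]
scene green [335, 
[... 2438 characters left out ...]
.235] [0.981 0.243]
scene orange [451, 416, 7, 4, 12] [454.2, 418.2] [0.762 0.511] [0.778 0.508]
scene blue [170, 13, 36, 63, 1576] [188.5, 44.5] [ 0.059 -1.009] [ 0.102 -0.953]
scene blue [247, 27, 16, 6, 52] [255.4, 29.0] [-0.238 -0.89 ] [-0.184 -0.838]
scene blue [151, 167, 31, 28, 511] [166.3, 180.5] [ 0.682 -0.399] [ 0.701 -0.366]
scene blue [395, 248, 42, 43, 927] [414.1, 270.3] [0.513 0.3  ] [0.538 0.306]
scene purple [383, 262, 15, 24, 227] [389.8, 273.4] [0.557 0.261] [0.58  0.268]
scene red2 [448, 267, 17, 24, 192] [456.4, 278.9] [0.472 0.387] [0.499 0.389]
handle [5.61319990e-01 4.30829939e-04 1.16000000e-01] [0.5768965  0.04705353 0.116     ] [ 0.5457904  -0.04605143  0.116     ]
```

View pics/c1.png

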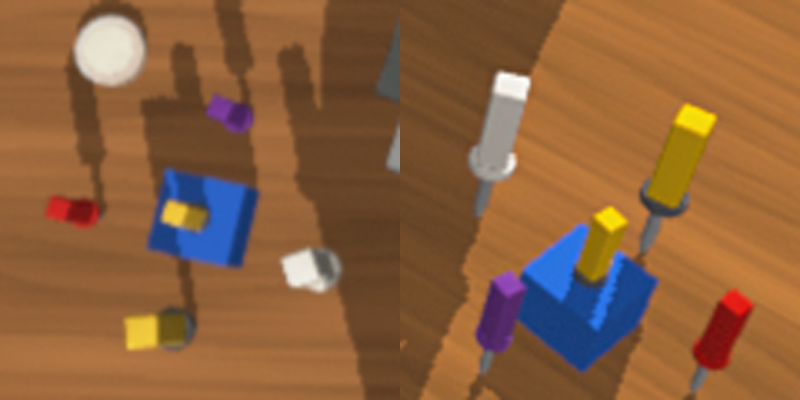

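The crop shows the small yellow stylus seated in the blue block, with its flats parallel to the block's sides (yaw about -11°). The decoys stand free around it. I'll move above it.

Request:
{"name": "send_rows", "arguments": {
  "targets": [
    {"x":0.074,"y":0.2,"z":0.06,"spin":0.034,"claw":60},
    {"x":0.074,"y":0.2,"z":0.06,"spin":0.034},
    {"x":0.074,"y":0.2,"z":0.06,"spin":0.034},
    {"x":0.074,"y":0.2,"z":0.06,"spin":0.034},
    {"x":0.074,"y":0.2,"z":0.04,"spin":0.034},
    {"x":0.074,"y":0.2,"spin":0.034},
    {"x":0.074,"y":0.2,"spin":0.034},
    {"x":0.074,"y":0.2,"spin":0.034},
    {"x":0.074,"y":0.2,"spin":0.034},
    {"x":0.074,"y":0.2,"spin":0.034},
    {"x":0.074,"y":0.2,"spin":0.034},
    {"x":0.074,"y":0.2,"spin":0.034},
    {"x":0.074,"y":0.2,"spin":0.034},
    {"x":0.074,"y":0.2,"spin":0.034},
    {"x":0.074,"y":0.2,"spin":0.034},
    {"x":0.074,"y":0.2,"spin":0.034},
    {"x":0.074,"y":0.2,"spin":0.034},
    {"x":0.074,"y":0.2,"spin":0.034},
    {"x":0.074,"y":0.2,"spin":0.034},
    {"x":0.074,"y":0.2,"spin":0.034}
  ]
}}

```text
schema error: expected keys x, y, z, spin, claw
```

```bash
python3 - <<'E'
from m import *
m=camera_model("wrist"); im=camera("wrist"); cv2.imwrite("pics/w1.png",im); o=get_obs()
print(o["time_s"],o["ee_pos"],o["eef_rot"],o["qpos"],m["fovy"],m["cx"],m["cy"],np.round(m["T"],3).tolist())
np.save("w1.npy",np.array(m["T"]))
for c in("yellow","blue"):
  for s,ce in blobs(im,c,60)[0]: print(c,s,ce,plane(m,*ce,.121,1).round(4),plane(m,*ce,.055,1).round(4))
E
```

```text
0.15 [ 0.17078074 -0.52262971  0.20505856] [-3.14079079e+00 -1.53312100e-05  3.15837388e-01] [-1.32155965e+00  3.00317694e-01  1.52137288e+00 -3.92902008e-05
  1.32070318e+00 -6.65909761e-02] 65.70646984690485 283.18856248649723 207.62193422289175 [[0.31, -0.916, -0.256, 0.246], [-0.951, -0.299, -0.081, -0.498], [-0.002, 0.268, -0.963, 0.383], [0.0, 0.0, 0.0, 1.0]]
yellow [100, 301, 20, 51, 297] [107.0, 325.3] [-0.0139 -0.3764  0.121 ] [-0.0792 -0.3457  0.055 ]
yellow [447, 301, 20, 51, 283] [459.6, 331.4] [ 0.1004 -0.7541  0.121 ] [ 0.0638 -0.8184  0.055 ]
yellow [258, 350, 264, 44, 2531] [395.5, 378.0] [ 0.0212 -0.7086  0.121 ] [-0.0353 -0.7614  0.055 ]
```

View pics/w1.png

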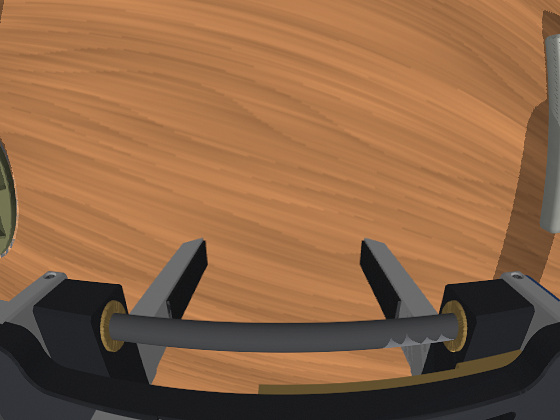

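The wrist view shows the open fingers with their tips near (200,240) and (365,240); the ground below the TCP is visible. The move was refused because every row needs all the keys.

Request:
{"name": "send_rows", "arguments": {
  "targets": [
    {"x":0.074,"y":0.2,"z":0.06,"spin":0.034,"claw":60},
    {"x":0.074,"y":0.2,"z":0.06,"spin":0.034,"claw":60},
    {"x":0.074,"y":0.2,"z":0.06,"spin":0.034,"claw":60},
    {"x":0.074,"y":0.2,"z":0.06,"spin":0.034,"claw":60},
    {"x":0.074,"y":0.2,"z":0.04,"spin":0.034,"claw":60},
    {"x":0.074,"y":0.2,"z":0,"spin":0.034,"claw":60},
    {"x":0.074,"y":0.2,"z":0,"spin":0.034,"claw":60},
    {"x":0.074,"y":0.2,"z":0,"spin":0.034,"claw":60},
    {"x":0.074,"y":0.2,"z":0,"spin":0.034,"claw":60},
    {"x":0.074,"y":0.2,"z":0,"spin":0.034,"claw":60},
    {"x":0.074,"y":0.2,"z":0,"spin":0.034,"claw":60},
    {"x":0.074,"y":0.2,"z":0,"spin":0.034,"claw":60},
    {"x":0.074,"y":0.2,"z":0,"spin":0.034,"claw":60},
    {"x":0.074,"y":0.2,"z":0,"spin":0.034,"claw":60},
    {"x":0.074,"y":0.2,"z":0,"spin":0.034,"claw":60},
    {"x":0.074,"y":0.2,"z":0,"spin":0.034,"claw":60},
    {"x":0.074,"y":0.2,"z":0,"spin":0.034,"claw":60},
    {"x":0.074,"y":0.2,"z":0,"spin":0.034,"claw":60},
    {"x":0.074,"y":0.2,"z":0,"spin":0.034,"claw":60},
    {"x":0.074,"y":0.2,"z":0,"spin":0.034,"claw":60}
  ]
}}

```text
time_s: 2.15
ee_pos: [0.467, 0.2791, 0.2612]
eef_rot: [-3.141, 0.0, 1.386]
force: [0.3, -0.6, 0.2]
grip_width: 0.0601
grip_force: 0.0
```

```bash
python3 - <<'E'
from m import *
m=camera_model("wrist"); im=camera("wrist"); cv2.imwrite("pics/w2.png",im); o=get_obs()
print(o["time_s"],o["ee_pos"],o["eef_rot"],o["qpos"],np.round(m["T"],3).tolist())
np.save("w2.npy",np.array(m["T"]))
for c in("yellow","blue"):
  for s,ce in blobs(im,c,60)[0]: print(c,s,ce,plane(m,*ce,.121,1).round(4),plane(m,*ce,.055,1).round(4))
E
```

```text
2.2 [0.46790474 0.28310944 0.26005326] [-3.14013973e+00 -1.56006601e-04  1.39160999e+00] [4.76655183e-01 2.57430279e-01 1.44831241e+00 1.01879095e-03
 1.43690639e+00 6.55704875e-01] [[0.983, -0.177, -0.05, 0.482], [-0.184, -0.947, -0.263, 0.356], [-0.0, 0.268, -0.963, 0.439], [0.0, 0.0, 0.0, 1.0]]
yellow [272, 169, 19, 27, 433] [281.4, 182.3] [0.4688 0.295  0.121 ] [0.466  0.2824 0.055 ]
yellow [236, 230, 40, 56, 1097] [257.0, 257.8] [0.4278 0.2191 0.121 ] [0.4165 0.1908 0.055 ]
yellow [157, 305, 20, 54, 558] [164.5, 331.9] [0.287  0.1353 0.121 ] [0.2465 0.0896 0.055 ]
yellow [390, 305, 20, 54, 551] [401.7, 331.9] [0.5837 0.0799 0.121 ] [0.6047 0.0227 0.055 ]
yellow [188, 360, 295, 34, 3049] [346.8, 381.9] [0.5059 0.0086 0.121 ] [ 0.5108 -0.0633  0.055 ]
blue [253, 144, 58, 60, 2867] [281.3, 171.9] [0.4706 0.3053 0.121 ] [0.4682 0.2949 0.055 ]
```

View pics/w2.png

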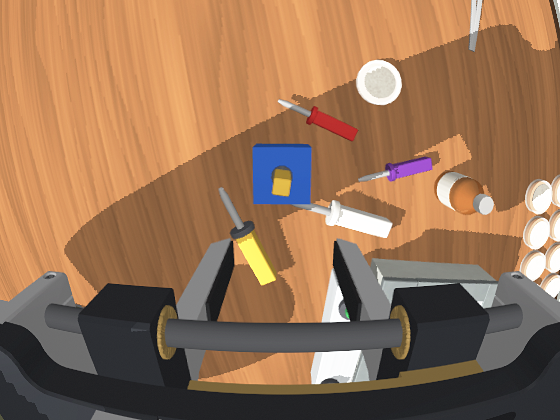

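The wrist view shows the blue block at (253–311, 144–204), aligned with the image, and the stylus top face near (282,187). The decoys have toppled and lie flat around it, well below the path the fingers will take. Next I'll measure the top face and the block corners.

```bash
python3 - <<'E'
from m import *
m=camera_model("wrist"); im=cv2.imread("pics/w2.png"); hsv=cv2.cvtColor(im,cv2.COLOR_BGR2HSV)
roi=hsv[160:200,265:300]
print(roi[::3,8:26:2,2]); print(roi[:,17,2])
k=cv2.inRange(hsv,*R["blue"])|cv2.inRange(hsv,*R["yellow"]); k[215:]=0;k[:,:245]=0;k[:,320:]=0
c=max(cv2.findContours(k,0,1)[0],key=cv2.contourArea); b=cv2.boxPoints(cv2.minAreaRect(c)); print(b)
for p in b: print(plane(m,*p,.055,1).round(4))
E
```

```text
[[190 190 190 190 189 190 190 189 190]
 [190 190 190 190 190 191 190 190 190]
 [190 195 145  94  99 100 117 197 191]
 [157 107 148 140 124  93  91  87 106]
 [ 82 156 160 159 160 160 159 160 150]
 [ 85 161 161 161 161 160 160 161 163]
 [113 217 217 204 187 162 154 153 160]
 [143 229 228 229 228 228 228 229 230]
 [172 230 228 228 228 228 227 227 228]
 [223 227 227 227 227 227 227 227 205]
 [225 226 226 226 226 226 226 227 190]
 [228 231 230 228 227 226 226 225 167]
 [191 191 188 187 187 175 143 122 191]
 [189 188 189 188 188 188 189 189 188]]
[189 190 190 191 194 154 102  91  94 108 152 161 160 160 161 161 160 159
 169 221 228 228 228 228 228 227 227 227 226 226 226 226 225 226 229 181
 188 192 189 189]
[[253.      202.99998]
 [253.      143.99998]
 [310.      143.99998]
 [310.      202.99998]]
[0.4279 0.2677 0.055 ]
[0.4421 0.3383 0.055 ]
[0.5081 0.3262 0.055 ]
[0.4964 0.2553 0.055 ]
```

```bash
python3 - <<'E'
from m import *
m=camera_model("wrist"); im=cv2.imread("pics/w2.png"); hsv=cv2.cvtColor(im,cv2.COLOR_BGR2HSV)
def rect(lo):
    k=cv2.inRange(hsv,(18,120,lo),(35,255,255)); k[200:]=0;k[:165]=0;k[:,:265]=0;k[:,300:]=0
    c=max(cv2.findContours(k,0,1)[0],key=cv2.contourArea); r=cv2.minAreaRect(c); return c,r
c,r=rect(200); b=cv2.boxPoints(r); w=np.array([plane(m,*p,.121,1) for p in b]); print(r,w.round(4),w.mean(0))
e=w[1]-w[0]; print(np.degrees(np.arctan2(e[1],e[0])),np.linalg.norm(e),np.linalg.norm(w[2]-w[1]))
kb=cv2.inRange(hsv,*R["blue"]);kb[215:]=0;kb[:,:245]=0;kb[:,320:]=0
for rr in (150,165,180,198):
    x=np.where(kb[rr])[0]; print(rr,x.min(),x.max())
for cc in (256,270,300,308):
    y=np.where(kb[:,cc])[0]; print(cc,y.min(),y.max())
print(get_obs()["ee_pos"],get_obs()["eef_rot"])
E
```

```text
((281.0, 186.5), (16.263456344604492, 16.263456344604492), 8.13010311126709) [[0.458  0.29   0.121 ]
 [0.4633 0.3056 0.121 ]
 [0.4785 0.3005 0.121 ]
 [0.4734 0.2847 0.121 ]] [0.46828583 0.29521627 0.121     ]
71.33463667034358 0.016560024484159087 0.016124667227121334
150 253 310
165 253 310
180 253 309
198 254 309
256 144 203
270 144 203
300 144 203
308 145 203
[0.46790474 0.28310944 0.26005326] [-3.14013973e+00 -1.56006601e-04  1.39160999e+00]
```

Request:
{"name": "send_rows", "arguments": {
  "force": 25,
  "targets": [
    {"x":0,"y":0.06,"z":0,"spin":-0.09,"claw":60},
    {"x":0,"y":0,"z":-0.2,"spin":0,"claw":60},
    {"x":0,"y":0,"z":-0.2,"spin":0,"claw":60},
    {"x":0,"y":0,"z":-0.2,"spin":0,"claw":60},
    {"x":0,"y":0,"z":-0.15,"spin":0,"claw":60},
    {"x":0,"y":0,"z":-0.135,"spin":0,"claw":60},
    {"x":0,"y":0,"z":0,"spin":0,"claw":60},
    {"x":0,"y":0,"z":0,"spin":0,"claw":60},
    {"x":0,"y":0,"z":0,"spin":0,"claw":60}
  ]
}}

```text
time_s: 3.1
ee_pos: [0.4675, 0.2896, 0.0861]
eef_rot: [3.14, -0.002, 1.243]
force: [-0.2, -0.5, 0.4]
grip_width: 0.0599
grip_force: 0.0
```

```bash
python3 - <<'E'
from m import *
m=camera_model("wrist"); im=camera("wrist"); cv2.imwrite("pics/w3.png",im); o=get_obs(); print(o["ee_pos"],o["eef_rot"],o["force"])
E
```

```text
[0.46752099 0.28960734 0.0861347 ] [ 3.13982888e+00 -1.88214237e-03  1.24258144e+00] [0.44426625 0.95115533 0.24151508]
```

View pics/w3.png

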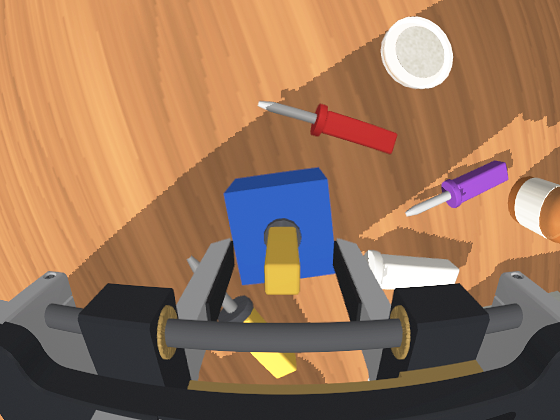

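The view shows the stylus centred between the fingers (column about 282) and square to them. I'll shift +5 mm in y, close the gripper and lift.

Request:
{"name": "send_rows", "arguments": {
  "force": 25,
  "targets": [
    {"x":0,"y":0.026,"z":0,"spin":0,"claw":60},
    {"x":0,"y":0,"z":0,"spin":0,"claw":60},
    {"x":0,"y":0,"z":0,"spin":0,"claw":10},
    {"x":0,"y":0,"z":0,"spin":0,"claw":10},
    {"x":0,"y":0,"z":0,"spin":0,"claw":10},
    {"x":0,"y":0,"z":0,"spin":0,"claw":10},
    {"x":0,"y":0,"z":0,"spin":0,"claw":10},
    {"x":0,"y":0,"z":0,"spin":0,"claw":10}
  ]
}}

```text
time_s: 3.95
ee_pos: [0.4668, 0.2944, 0.0844]
eef_rot: [3.142, -0.0, 1.243]
force: [0.4, -0.2, 0.1]
grip_width: 0.0177
grip_force: 25.0
```

```bash
python3 - <<'E'
from m import *
o=get_obs(); print({k:np.round(o[k],4) for k in("time_s","ee_pos","eef_rot","force","moment","grip_width","grip_force")})
E
```

```text
{'time_s': np.float64(3.95), 'ee_pos': array([0.4668, 0.2944, 0.0844]), 'eef_rot': array([ 3.1415, -0.    ,  1.2426]), 'force': array([ 0.4206, -0.2361,  0.0632]), 'moment': array([-0.0317, -0.1495, -0.0076]), 'grip_width': np.float64(0.0177), 'grip_force': np.float64(24.9997)}
```

Request:
{"name": "send_rows", "arguments": {
  "targets": [
    {"x":0,"y":0,"z":0.1,"spin":0,"claw":10},
    {"x":0,"y":0,"z":0.1,"spin":0,"claw":10},
    {"x":0,"y":0,"z":0.15,"spin":0,"claw":10},
    {"x":0,"y":0,"z":0.15,"spin":0,"claw":10},
    {"x":0,"y":0,"z":0.1,"spin":0,"claw":10},
    {"x":0.051,"y":-0.165,"z":0,"spin":0,"claw":10},
    {"x":0.051,"y":-0.165,"z":0,"spin":0,"claw":10},
    {"x":0.051,"y":-0.165,"z":0,"spin":0,"claw":10},
    {"x":0.051,"y":-0.165,"z":0,"spin":0,"claw":10},
    {"x":0.051,"y":-0.165,"z":0,"spin":0,"claw":10},
    {"x":0.051,"y":-0.165,"z":0,"spin":0,"claw":10},
    {"x":0,"y":0,"z":-0.1,"spin":0,"claw":10},
    {"x":0,"y":0,"z":-0.08,"spin":0,"claw":10},
    {"x":0,"y":0,"z":0,"spin":0,"claw":10},
    {"x":0,"y":0,"z":0,"spin":0,"claw":10}
  ]
}}

```text
time_s: 5.45
ee_pos: [0.5281, 0.0965, 0.1689]
eef_rot: [-3.142, -0.0, 1.243]
force: [0.0, -0.5, -0.7]
grip_width: 0.0178
grip_force: 25.0
```

```bash
python3 - <<'E'
from m import *
o=get_obs(); print({k:np.round(o[k],4) for k in("time_s","ee_pos","eef_rot","force","moment","grip_width","grip_force")})
w=camera("wrist"); s=camera("scene"); cv2.imwrite("pics/w4.png",w); cv2.imwrite("pics/s4.png",s)
im=np.hstack([cv2.resize(w[150:330,190:370],(400,400)),cv2.resize(s[170:270,280:380],(400,400))]); cv2.imwrite("pics/c4.png",im)
m=camera_model("scene"); print(proj(m,o["ee_pos"]-[0,0,.0744]),proj(m,[.528,.096,.078]))
m=camera_model("wrist")
for s,ce in blobs(w,"green",40)[0]: print(s,ce,plane(m,*ce,.078,1).round(4))
E
```

```text
{'time_s': np.float64(5.45), 'ee_pos': array([0.5281, 0.0965, 0.1689]), 'eef_rot': array([-3.1415, -0.    ,  1.2427]), 'force': array([ 0.0337, -0.5232, -0.7151]), 'moment': array([-0.0259,  0.0003,  0.0136]), 'grip_width': np.float64(0.0178), 'grip_force': np.float64(24.9996)}
[339.31669996 227.99544342] [338.58813304 232.12466022]
[272, 201, 21, 22, 355] [281.8, 211.3] [0.5279 0.097  0.078 ]
```

View pics/c4.png

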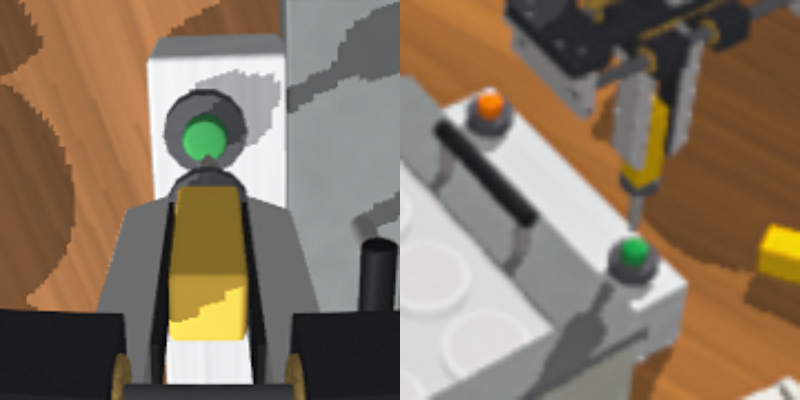

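The stylus tip is right above the green cap in both views. I'll press in small steps.

Request:
{"name": "send_rows", "arguments": {
  "targets": [
    {"x":0,"y":0,"z":-0.05,"spin":0,"claw":10},
    {"x":0,"y":0,"z":-0.04,"spin":0,"claw":10},
    {"x":0,"y":0,"z":0,"spin":0,"claw":10},
    {"x":0,"y":0,"z":0,"spin":0,"claw":10}
  ]
}}

```text
time_s: 5.95
ee_pos: [0.5284, 0.0965, 0.1505]
eef_rot: [3.141, -0.001, 1.243]
force: [1.8, 0.7, 4.0]
grip_width: 0.0175
grip_force: 25.0
```

Request:
{"name": "send_rows", "arguments": {
  "targets": [
    {"x":0,"y":0,"z":-0.01,"spin":0,"claw":10},
    {"x":0,"y":0,"z":0,"spin":0,"claw":10},
    {"x":0,"y":0,"z":0,"spin":0,"claw":10}
  ]
}}

```text
time_s: 6.25
ee_pos: [0.5286, 0.0966, 0.1496]
eef_rot: [3.14, -0.001, 1.243]
force: [-1.7, 1.1, 14.0]
grip_width: 0.0177
grip_force: 25.0
```

```bash
python3 - <<'E'
from m import *
o=get_obs(); print({k:np.round(o[k],4) for k in("ee_pos","force","moment")})
s=camera("scene"); w=camera("wrist"); cv2.imwrite("pics/s5.png",s); cv2.imwrite("pics/w5.png",w)
for f in("s4","s5"):
  for b,ce in blobs(cv2.imread(f"pics/{f}.png"),"green",8)[0]: print(f,b,ce)
m=camera_model("wrist")
for b,ce in blobs(w,"green",20)[0]: print(b,ce,plane(m,*ce,.074,1).round(4))
cv2.imwrite("pics/c5.png",np.hstack([cv2.resize(w[150:270,220:340],(400,400)),cv2.resize(s[200:260,310:370],(400,400))]))
E
```

```text
{'ee_pos': array([0.5286, 0.0966, 0.1496]), 'force': array([-1.7001,  1.1035, 13.955 ]), 'moment': array([0.0229, 0.273 , 0.0094])}
s4 [335, 229, 7, 8, 43] [338.0, 232.6]
s5 [335, 231, 7, 6, 32] [338.3, 233.7]
[270, 207, 22, 20, 298] [280.6, 215.9] [0.5276 0.0979 0.074 ]
```

View pics/c5.png

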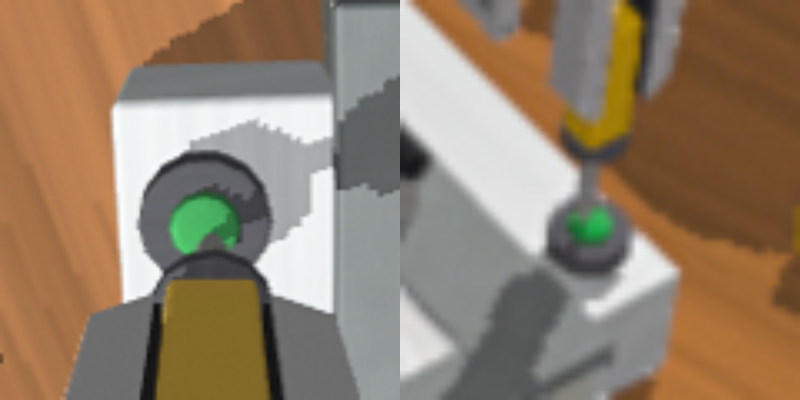

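The green cap is pressed flush with the tip on it (about 14 N, bottomed). On to the orange one.

Request:
{"name": "send_rows", "arguments": {
  "targets": [
    {"x":0,"y":0,"z":0.05,"spin":0,"claw":10},
    {"x":0,"y":0,"z":0.07,"spin":0,"claw":10},
    {"x":-0.048,"y":-0.154,"z":0,"spin":0,"claw":10},
    {"x":-0.048,"y":-0.154,"z":0,"spin":0,"claw":10},
    {"x":-0.048,"y":-0.154,"z":0,"spin":0,"claw":10},
    {"x":-0.048,"y":-0.154,"z":0,"spin":0,"claw":10},
    {"x":-0.047,"y":-0.153,"z":0,"spin":0,"claw":10},
    {"x":0,"y":0,"z":-0.03,"spin":0,"claw":10},
    {"x":0,"y":0,"z":0,"spin":0,"claw":10},
    {"x":0,"y":0,"z":0,"spin":0,"claw":10}
  ]
}}

```text
time_s: 7.35
ee_pos: [0.4803, -0.0567, 0.1665]
eef_rot: [-3.141, -0.0, 1.243]
force: [0.4, 0.1, -0.6]
grip_width: 0.0179
grip_force: 25.0
```

```bash
python3 - <<'E'
from m import *
o=get_obs(); print({k:np.round(o[k],4) for k in("ee_pos","force","moment")})
w=camera("wrist"); cv2.imwrite("pics/w6.png",w); cv2.imwrite("pics/s6.png",camera("scene"))
m=camera_model("wrist")
for c in("orange","green"):
  for b,ce in blobs(w,c,100)[0]:
    if b[4]<1500:print(c,b,ce,plane(m,*ce,.078,1).round(4))
E
```

```text
{'ee_pos': array([ 0.4803, -0.0567,  0.1665]), 'force': array([ 0.4087,  0.059 , -0.6393]), 'moment': array([-0.0478, -0.0711, -0.0909])}
orange [274, 202, 20, 20, 305] [283.2, 211.6] [ 0.4812 -0.0561  0.078 ]
green [266, 14, 22, 22, 382] [276.6, 24.5] [0.527  0.0952 0.078 ]
```

Request:
{"name": "send_rows", "arguments": {
  "targets": [
    {"x":0.003,"y":0,"z":-0.05,"spin":0,"claw":10},
    {"x":0,"y":0,"z":-0.035,"spin":0,"claw":10},
    {"x":0,"y":0,"z":-0.005,"spin":0,"claw":10},
    {"x":0,"y":0,"z":0,"spin":0,"claw":10},
    {"x":0,"y":0,"z":0,"spin":0,"claw":10}
  ]
}}

```text
time_s: 7.95
ee_pos: [0.4816, -0.0571, 0.1493]
eef_rot: [3.139, -0.001, 1.243]
force: [-1.2, 1.6, 14.1]
grip_width: 0.0179
grip_force: 25.0
```

```bash
python3 - <<'E'
from m import *
o=get_obs(); print({k:np.round(o[k],4) for k in("ee_pos","force","moment")})
s=camera("scene"); cv2.imwrite("pics/s7.png",s)
for f in("s6","s7"):
  for b,ce in blobs(cv2.imread(f"pics/{f}.png")[185:210,290:315],"orange",3)[0]: print(f,b,ce)
E
```

```text
{'ee_pos': array([ 0.4816, -0.0571,  0.1493]), 'force': array([-1.2444,  1.5957, 14.1141]), 'moment': array([ 0.3616,  0.275 , -0.0377])}
s6 [0, 0, 4, 3, 7] [1.0, 0.7]
s6 [0, 0, 10, 11, 47] [5.1, 4.9]
s6 [14, 0, 11, 11, 65] [20.0, 4.5]
s6 [10, 11, 5, 4, 13] [11.8, 12.4]
s6 [19, 10, 6, 7, 16] [22.2, 13.1]
s7 [0, 0, 9, 11, 40] [3.3, 5.5]
s7 [14, 0, 11, 17, 88] [20.4, 6.5]
s7 [10, 11, 5, 4, 12] [11.5, 12.8]
```

Request:
{"name": "send_rows", "arguments": {
  "targets": [
    {"x":0,"y":0,"z":0.1,"spin":0,"claw":10},
    {"x":0,"y":0,"z":0.175,"spin":0,"claw":10},
    {"x":-0.009,"y":0.22,"z":0,"spin":0,"claw":10},
    {"x":-0.009,"y":0.22,"z":0,"spin":0,"claw":10},
    {"x":-0.009,"y":0.22,"z":0,"spin":0,"claw":10},
    {"x":-0.009,"y":0.22,"z":0,"spin":0,"claw":10},
    {"x":-0.009,"y":0.22,"z":0,"spin":0,"claw":10},
    {"x":-0.009,"y":0.22,"z":0,"spin":0,"claw":10},
    {"x":-0.009,"y":0.22,"z":0,"spin":0,"claw":10},
    {"x":-0.009,"y":0.218,"z":0,"spin":0,"claw":10},
    {"x":0,"y":0,"z":-0.1,"spin":0,"claw":10},
    {"x":0,"y":0,"z":-0.1,"spin":0,"claw":10},
    {"x":0,"y":0,"z":-0.05,"spin":0,"claw":10},
    {"x":0,"y":0,"z":0,"spin":0,"claw":10},
    {"x":0,"y":0,"z":0,"spin":0,"claw":10}
  ]
}}

```text
time_s: 9.5
ee_pos: [0.4667, 0.2942, 0.1539]
eef_rot: [3.141, -0.0, 1.242]
force: [0.1, -0.3, 0.3]
grip_width: 0.0176
grip_force: 25.0
```

```bash
python3 - <<'E'
from m import *
o=get_obs(); print({k:np.round(o[k],4) for k in("ee_pos","eef_rot","force","moment")})
w=camera("wrist"); s=camera("scene"); cv2.imwrite("pics/c8.png",np.hstack([cv2.resize(w[150:330,190:370],(400,400)),cv2.resize(s[215:315,365:465],(400,400))]))
E
```

```text
{'ee_pos': array([0.4667, 0.2942, 0.1539]), 'eef_rot': array([ 3.1414e+00, -3.0000e-04,  1.2422e+00]), 'force': array([ 0.1028, -0.2874,  0.3116]), 'moment': array([-0.0621, -0.0735,  0.0002])}
```

View pics/c8.png

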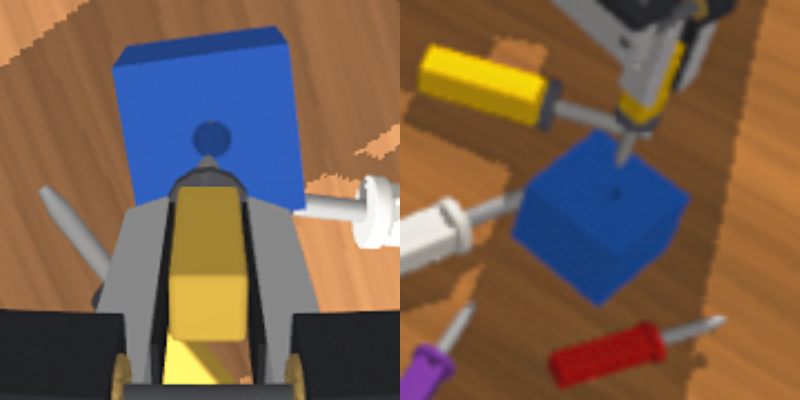

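The hole's dark mouth shows at wrist crop (212,138), which is pixel (285.4,212.1), with the stylus tip just behind it. I'll check the offset by ray.

```bash
python3 - <<'E'
from m import *
m=camera_model("wrist"); print(plane(m,285.4,212.1,.055,1), plane(m,190+207*.45,150+158*.45,.0795,1))
E
```

```text
[0.46843567 0.29076764 0.055     ] [0.46635896 0.29092133 0.0795    ]
```

```bash
python3 - <<'E'
from m import *
m=camera_model("scene")
for p in([.4667,.2942,.0795],[.4667,.29,.0795],[.4684,.2908,.055],[.4668,.2944,.055]): print(p,proj(m,p).round(1))
print(plane(m,419,263.2,.055),plane(m,420.5,256.2,.0795))
E
```

```text
[0.4667, 0.2942, 0.0795] [421.  256.5]
[0.4667, 0.29, 0.0795] [419.4 255.7]
[0.4684, 0.2908, 0.055] [417.1 262.3]
[0.4668, 0.2944, 0.055] [418.8 262.7]
[0.46780205 0.29556835 0.055     ] [0.46648473 0.29281918 0.0795    ]
```

Request:
{"name": "send_rows", "arguments": {
  "targets": [
    {"x":0.008,"y":0.01,"z":0,"spin":0,"claw":10},
    {"x":0,"y":0,"z":-0.08,"spin":0,"claw":10},
    {"x":0,"y":0,"z":-0.05,"spin":0,"claw":10},
    {"x":0,"y":0,"z":-0.05,"spin":0,"claw":10},
    {"x":0,"y":0,"z":0,"spin":0,"claw":10}
  ]
}}

```text
time_s: 10.1
ee_pos: [0.4676, 0.2959, 0.1162]
eef_rot: [-3.14, 0.002, 1.243]
force: [-0.2, 0.1, 0.1]
grip_width: 0.0177
grip_force: 25.0
```

Request:
{"name": "send_rows", "arguments": {
  "targets": [
    {"x":0,"y":0,"z":-0.08,"spin":0,"claw":10},
    {"x":0,"y":0,"z":-0.06,"spin":0,"claw":10},
    {"x":0,"y":0,"z":0,"spin":0,"claw":10},
    {"x":0,"y":0,"z":0,"spin":0,"claw":10}
  ]
}}

```text
time_s: 10.5
ee_pos: [0.4681, 0.2963, 0.0897]
eef_rot: [-3.142, 0.0, 1.243]
force: [-0.3, 1.1, -0.4]
grip_width: 0.0179
grip_force: 25.0
```

Request:
{"name": "send_rows", "arguments": {
  "targets": [
    {"x":0,"y":0,"z":-0.015,"spin":0,"claw":10},
    {"x":0,"y":0,"z":0,"spin":0,"claw":10},
    {"x":0,"y":0,"z":0,"spin":0,"claw":10}
  ]
}}

```text
time_s: 10.8
ee_pos: [0.4681, 0.2962, 0.0867]
eef_rot: [3.141, -0.0, 1.243]
force: [0.5, -0.4, -1.0]
grip_width: 0.0181
grip_force: 25.0
```

Request:
{"name": "send_rows", "arguments": {
  "targets": [
    {"x":0,"y":0,"z":-0.01,"spin":0,"claw":10},
    {"x":0,"y":0,"z":0,"spin":0,"claw":10},
    {"x":0,"y":0,"z":0,"spin":0,"claw":10}
  ]
}}

```text
time_s: 11.1
ee_pos: [0.468, 0.2962, 0.0844]
eef_rot: [-3.142, 0.0, 1.242]
force: [0.0, -0.3, -1.1]
grip_width: 0.0178
grip_force: 25.0
```

Request:
{"name": "send_rows", "arguments": {
  "targets": [
    {"x":0,"y":0,"z":-0.005,"spin":0,"claw":10},
    {"x":0,"y":0,"z":0,"spin":0,"claw":10},
    {"x":0,"y":0,"z":0,"spin":0,"claw":50},
    {"x":0,"y":0,"z":0,"spin":0,"claw":50},
    {"x":0,"y":0,"z":0,"spin":0,"claw":50},
    {"x":0,"y":0,"z":0,"spin":0,"claw":50},
    {"x":0,"y":0,"z":0.1,"spin":0,"claw":50},
    {"x":0,"y":0,"z":0.2,"spin":0,"claw":50},
    {"x":0,"y":0,"z":0.2,"spin":0,"claw":50},
    {"x":0,"y":0,"z":0.15,"spin":0,"claw":50},
    {"x":0,"y":0,"z":0,"spin":0,"claw":50}
  ]
}}

```text
time_s: 12.2
ee_pos: [0.4693, 0.2969, 0.2178]
eef_rot: [3.137, -0.005, 1.243]
force: [-0.3, 0.5, -1.1]
grip_width: 0.0499
grip_force: 0.0
```

```bash
python3 - <<'E'
from m import *
o=get_obs(); print(o["ee_pos"],o["eef_rot"])
w=camera("wrist"); s=camera("scene"); cv2.imwrite("pics/c9.png",np.hstack([cv2.resize(w[130:290,200:360],(400,400)),cv2.resize(s[215:315,365:465],(400,400))]))
cv2.imwrite("pics/w9.png",w)
for b,ce in blobs(s,"yellow",40)[0]: print(b,ce)
E
```

```text
[0.46926771 0.296905   0.21775153] [ 3.13686185 -0.00512692  1.24260382]
[369, 226, 33, 21, 422] [384.7, 235.8]
[414, 242, 15, 23, 204] [421.1, 253.2]
```

View pics/c9.png

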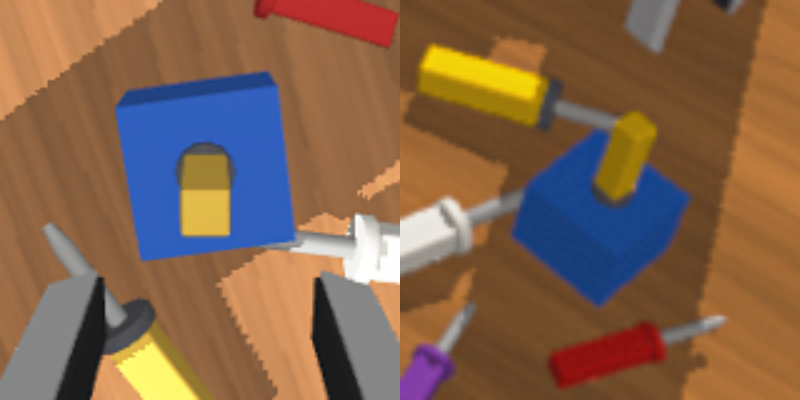

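The stylus hangs upright, collar down, in the block and has been let go. Next, over to the lid handle.

Request:
{"name": "send_rows", "arguments": {
  "targets": [
    {"x":0.066,"y":-0.211,"z":0.02,"spin":0.011,"claw":60},
    {"x":0.066,"y":-0.211,"z":0.02,"spin":0.011,"claw":60},
    {"x":0.066,"y":-0.211,"z":0.02,"spin":0,"claw":60},
    {"x":0.066,"y":-0.211,"z":0.02,"spin":0,"claw":60},
    {"x":0.066,"y":-0.211,"z":0.01,"spin":0,"claw":60},
    {"x":0.066,"y":-0.211,"z":0,"spin":0,"claw":60},
    {"x":0.066,"y":-0.211,"z":0,"spin":0,"claw":60},
    {"x":0,"y":0,"z":0,"spin":0,"claw":60},
    {"x":0,"y":0,"z":0,"spin":0,"claw":60}
  ]
}}

```text
time_s: 13.2
ee_pos: [0.56, 0.0002, 0.2298]
eef_rot: [-3.139, 0.001, 1.275]
force: [-0.2, 0.4, -0.1]
grip_width: 0.0599
grip_force: 0.0
```

```bash
cat >> h.py <<'E'
def fproj(m,p):
    T=np.array(m["T"]); c=T[:3,:3].T@(np.array(p)-T[:3,3]); f=210/np.tan(np.radians(m["fovy"])/2)
    r=np.hypot(c[0],c[1]); return c[:2]/r*f*np.arctan2(r,c[2])+[m["cx"],m["cy"]]
E
python3 - <<'E'
from m import *
o=get_obs(); print(o["ee_pos"],o["eef_rot"])
m=camera_model("wrist"); w=camera("wrist"); cv2.imwrite("pics/w10.png",w)
h=np.array([.5625,.001,.116]); a=np.array([.29,.957,0])
for t in(-.05,0,.05): print(fproj(m,h+a*t).round(1))
k=cv2.inRange(cv2.cvtColor(w,cv2.COLOR_BGR2HSV),(0,0,0),(180,255,45)); n,l,s,ce=cv2.connectedComponentsWithStats(k)
for i in range(1,n):
    if s[i][4]>150:
        r=cv2.minAreaRect(cv2.findContours((l==i).astype(np.uint8),0,1)[0][0]); print(s[i],ce[i].round(1),plane(m,*ce[i],.116,1).round(4),r)
for b,c in blobs(w,"green",60)[0]+blobs(w,"orange",60)[0]: print(b,c,plane(m,*c,.078,1))
E
```

```text
[5.60027462e-01 1.88487324e-04 2.29750234e-01] [-3.13892102e+00  5.08515305e-04  1.27537752e+00]
[285.2 252.7]
[285.2 203.2]
[285.2 149.3]
[ 279  149   15  105 1185] [286.3 196.3] [0.5654 0.007  0.116 ] ((286.0, 201.0), (104.0, 14.0), 90.0)
[ 168  241  231   84 2344] [282.2 290.6] [ 0.5327 -0.0869  0.116 ] ((283.0, 282.5), (83.0, 230.0), 90.0)
[    0   283   560   137 32378] [241.1 378.1] [ 0.4458 -0.1966  0.116 ] ((279.5, 351.0), (559.0, 136.0), 0.0)
[ 376  284  141   96 6655] [437. 328.] [ 0.6926 -0.2002  0.116 ] ((445.0440673828125, 329.073486328125), (89.42811584472656, 145.33987426757812), 85.60128784179688)
[216, 109, 19, 17, 251] [225.0, 116.8] [0.52772134 0.09583604 0.078     ]
```

The mask puts the bar at (286,201), vertical in the image and within 1 mm of the prediction. Now the grasp.

Request:
{"name": "send_rows", "arguments": {
  "force": 60,
  "targets": [
    {"x":0.015,"y":0.01,"z":0,"spin":0,"claw":50},
    {"x":0,"y":0,"z":-0.2,"spin":0,"claw":50},
    {"x":0,"y":0,"z":-0.2,"spin":0,"claw":50},
    {"x":0,"y":0,"z":-0.15,"spin":0,"claw":50},
    {"x":0,"y":0,"z":-0.12,"spin":0,"claw":50},
    {"x":0,"y":0,"z":0,"spin":0,"claw":50},
    {"x":0,"y":0,"z":0,"spin":0,"claw":50},
    {"x":0,"y":0,"z":0,"spin":0,"claw":50}
  ]
}}

```text
time_s: 14.05
ee_pos: [0.5642, 0.0033, 0.0991]
eef_rot: [3.139, -0.001, 1.278]
force: [0.3, -0.2, -0.2]
grip_width: 0.0501
grip_force: 0.0
```

Request:
{"name": "send_rows", "arguments": {
  "force": 60,
  "targets": [
    {"x":0,"y":0,"z":-0.015,"spin":0,"claw":50},
    {"x":0,"y":0,"z":0,"spin":0,"claw":8},
    {"x":0,"y":0,"z":0,"spin":0,"claw":8},
    {"x":0,"y":0,"z":0,"spin":0,"claw":8},
    {"x":0,"y":0,"z":0,"spin":0,"claw":8},
    {"x":0,"y":0,"z":0,"spin":0,"claw":8},
    {"x":0,"y":0,"z":0,"spin":0,"claw":8}
  ]
}}

```text
time_s: 14.75
ee_pos: [0.5632, 0.0028, 0.0945]
eef_rot: [-3.141, 0.0, 1.277]
force: [-2.2, 0.2, 2.5]
grip_width: 0.0127
grip_force: 60.0
```

Request:
{"name": "send_rows", "arguments": {
  "targets": [
    {"x":0,"y":0,"z":0.01,"spin":0,"claw":8},
    {"x":0,"y":0,"z":0.01,"spin":0,"claw":8},
    {"x":0.002,"y":0,"z":0.01,"spin":0,"claw":8},
    {"x":0.002,"y":-0.001,"z":0.01,"spin":0,"claw":8},
    {"x":0,"y":0,"z":0,"spin":0,"claw":8}
  ]
}}

```text
time_s: 15.25
ee_pos: [0.5652, 0.0021, 0.1021]
eef_rot: [3.139, -0.0, 1.277]
force: [10.7, -3.8, -2.4]
grip_width: 0.0126
grip_force: 60.0
```

Request:
{"name": "send_rows", "arguments": {
  "targets": [
    {"x":0.006,"y":-0.002,"z":0.015,"spin":0,"claw":8},
    {"x":0.006,"y":-0.002,"z":0.015,"spin":0,"claw":8},
    {"x":0.006,"y":-0.002,"z":0.015,"spin":0,"claw":8},
    {"x":0.006,"y":-0.002,"z":0.015,"spin":0,"claw":8},
    {"x":0.006,"y":-0.002,"z":0.015,"spin":0,"claw":8},
    {"x":0.005,"y":-0.002,"z":0.015,"spin":0,"claw":8},
    {"x":0,"y":0,"z":0,"spin":0,"claw":8},
    {"x":0,"y":0,"z":0,"spin":0,"claw":8},
    {"x":0,"y":0,"z":0,"spin":0,"claw":8}
  ]
}}

```text
time_s: 16.15
ee_pos: [0.5714, 0.0002, 0.1204]
eef_rot: [3.141, -0.0, 1.277]
force: [4.1, 0.5, -6.5]
grip_width: 0.0126
grip_force: 60.0
```

```bash
python3 - <<'E'
from m import *
o=get_obs(); print({k:np.round(o[k],4) for k in("time_s","ee_pos","eef_rot","force","moment","grip_width","grip_force","joint_vel")})
s=camera("scene"); w=camera("wrist"); t=camera("top"); m=camera_model("wrist")
for n,i in(("s11",s),("w11",w),("t11",t)): cv2.imwrite(f"pics/{n}.png",i)
k=cv2.inRange(cv2.cvtColor(w,cv2.COLOR_BGR2HSV),(0,0,0),(180,255,45)); n,l,st,ce=cv2.connectedComponentsWithStats(k)
for i in range(1,n):
    if st[i][4]>80: print(st[i],ce[i].round(1))
h=o["ee_pos"]+[0,0,.021]
for z in(.04,.05): print([fproj(m,h+np.array([.29,.957,0])*z+[0,0,d]).round(1) for d in(0,-.025)])
for b,c in blobs(s,"yellow",40)[0]: print(b,c)
E
```

```text
{'time_s': np.float64(16.15), 'ee_pos': array([5.714e-01, 2.000e-04, 1.204e-01]), 'eef_rot': array([ 3.1412e+00, -2.0000e-04,  1.2771e+00]), 'force': array([ 4.0958,  0.4811, -6.4774]), 'moment': array([ 0.0929, -0.5734, -0.033 ]), 'grip_width': np.float64(0.0126), 'grip_force': np.float64(59.995), 'joint_vel': array([ 0.0006, -0.0011,  0.0009,  0.0001, -0.0014, -0.0007])}
[ 44  42  29  26 149] [59.7 52. ]
[194 101  16  39  94] [204.7 119.9]
[ 256  179   55  148 4435] [283.2 258. ]
[  48  289  212   95 8211] [206.5 335.3]
[ 308  289  211   90 7747] [361.3 332.4]
[    0   322   560    98 23558] [286.1 391.3]
[array([282. , 197.3]), array([282.1, 187. ])]
[array([281.9, 177.6]), array([282.1, 169.7])]
[369, 226, 33, 21, 423] [384.8, 235.8]
[414, 242, 15, 23, 203] [421.1, 253.1]
```

The bar end is at row 179 (predicted 177.6 if held, 169.7 if slipped), so the lid rose about 26 mm at the handle, roughly 0.15 rad. The stylus hasn't moved. I'll let it settle briefly, then hand in.

Request:
{"name": "send_rows", "arguments": {
  "targets": [
    {"x":0,"y":0,"z":0,"spin":0,"claw":8},
    {"x":0,"y":0,"z":0,"spin":0,"claw":8},
    {"x":0,"y":0,"z":0,"spin":0,"claw":8},
    {"x":0,"y":0,"z":0,"spin":0,"claw":8},
    {"x":0,"y":0,"z":0,"spin":0,"claw":8}
  ]
}}

```text
time_s: 16.8
ee_pos: [0.5714, 0.0002, 0.1204]
eef_rot: [3.141, -0.0, 1.277]
force: [6.1, -0.4, -6.4]
grip_width: 0.013
grip_force: 60.0
```

```bash
python3 -c "
from station import *
o=get_obs(); print(o['ee_pos'],o['force'],o['grip_force']); print(hand_in())"
```

```text
[5.71426441e-01 1.70850119e-04 1.20406685e-01] [ 6.07333549 -0.44083312 -6.44379217] 59.995014667510986
the job is handed in; nothing more can be done
None
```

I handed the job in at about 17 s, and no verdict came back: both vents were pressed (green, then orange), the stylus is hanging in its holder again, and the gripper is holding the lid open at an estimated 0.15 rad (front edge about 3 cm up).

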